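# Counter-hold the hidden bolt head behind the bracket

### The arm

A 6-joint arm with a two-finger parallel gripper is mounted at the origin on the work surface; the furniture and walls round the work are solid. World frame = base frame: x ahead of the robot, y to its left, z up, the work surface at z = 0. Lengths are in m, angles in rad, forces in N, time in s.
With the tool pointing down it reaches from about 0.25 to 0.775 m from the base axis. Payload 4 kg.
Tool frame: the origin (TCP) lies at the very end of the fingers, on their centre line; the grasp point (between the pads) lies 19 mm behind it (ctrl.grip_depth is the distance from the TCP to the grasp point, in m); z points along the fingers, x is the direction in which the jaws open and shut, and the axes are right-handed (so a half turn about z gives the same grasp; the last joint's range is limited). The gripper opens to 85 mm and grips with 20 to 120 N. Pads are 22 mm wide; open, the fingers measure 114 mm over their backs; the gripper's body (76 mm by 85 mm) begins 54 mm behind the grasp point. The pads swing forward as they close: fully open they stand 13 mm farther back than shut.
Start: joints at [-1.264, 0.087, 1.371, -0, 1.684, -0.103], TCP at [0.219, -0.504, 0.231] pointing down, gripper open.
Joint ranges: [-3.1, 3.1], [-0.76, 2.03], [0.27, 2.55], [-1.08, 4.22], [0.17, 2.65], [-2.57, 2.57]. Speed limits (rad/s): [2.79, 2.79, 3.14, 3.14, 3.14, 3.14].

### API

Orientations are given as a unit quaternion [w, x, y, z].
In Python, from plant import ctrl gives the robot as it stands. The module is installed in compiled form; this text tells all that it offers.
- The arm moves only by the shell command python3 -m pendant 'ROWS' [OPENING]. ROWS is JSON, a list of rows, each a list of 4 numbers: the shift along the world's x, y, z in m, then the turn about the world's z in rad. In form: [[dx, dy, dz, roll], ...]. A call has 1 to 8 rows; each row is the pose to reach, as a shift and turn from the pose commanded when the call began; what a row does not reach only later rows make up. A row lasts 1/8 s, in which the tool goes at most 62.5 mm and 10.7 degrees, less where a joint would pass 70% of its speed; a pose out of reach is approached as far as the arm can. A call with a gripper value outside its range is refused whole. OPENING is the closure, from -1 (fully open) to 1 (shut), set as the call begins (- or left out, the last holds). The fingers move at their own pace and stop on an object; the grip force is fixed at half the most. Time passes only in rows, so rows that repeat a pose let the fingers close. It gives the time, the measured TCP pose, the force and the opening at its end, in the units of the state.
- ctrl.read_state(): the state, without advancing time (a new reading comes with each control period).
- ctrl.read_camera(name): name is "side" or "top"; returns a dict with "image" (384x512x3 uint8, blue, green, red), "vertical_fov" (degrees; the focal length in pixels is half the picture's height over the tangent of half this angle, whatever the lens; pixels are square), "cx", "cy" (the principal point, pixels), "D" ([k1, k2, p1, p2, k3] as OpenCV has them; the pictures are not rectified), "world_from_camera" (4x4, takes a point from camera to world coordinates). Camera axes: x right, y up, looking along -z (the intrinsics and any distortion apply to the point x, -y, -z); pixel columns grow to the right and rows downward; lengths in m; the calibration is good to about 2 mm. A picture is of the moment at which its call begins. There is no depth.
- ctrl.finish_job(): hands the job in, once; it reports no verdict.
Trained networks look in a picture, given as the dict that the camera call returned (one of the last four; its "shot" number tells which), for a name from the list of things; names that differ only in an ending like _2 or _b are one class to them, and where a whole thing is asked for, a point or a joint stands for the part that bears it (a point fixed in the world has none). Each returns a list of dicts, best first, with "p" (0 to 1); they miss things now and then, are a little off and sometimes report something else, mostly with a low value. They report only what shows in the picture. A call takes as long as a camera call.
- ctrl.outline_of(picture, thing): "pixels" (384x512 bool, what is visible of it) and "extent" ([centre column, centre row, width, height] in pixels, round what is visible of it).
The state is a dict: "time": time; "joint_positions": joint angles; "qd": joint speeds; "joint_efforts": joint torques, N m; "tcp_pos": TCP position; "tool_rot": TCP orientation; "contact_force": force on the tool from outside, world axes, zero at the start; "torque": the same for the moment, N m; "opening": finger opening in m.
Only numpy, scipy, OpenCV 4.12 (cv2) and the standard library are available. Lean on these libraries where they do the work, as an engineer would, in place of code of your own. Each camera call takes 0.05 s, during which the arm holds its last target. There are 200 camera calls.

### The job

The nut runner is slowly dragging the whole bolt round. Take the brush that lies across the top of the fixture and lay it flat on the bench, off the fixture and without dropping it; then reach down into the narrow gap behind the bracket, grip the hex bolt head across its flats and keep it from turning for at least three seconds. Finish while still holding the head still; leave the parts cup, the loupe and the tape roll where they are.

Things in the scene. Friction and masses are not known exactly. Their poses are not given: they have to be found in the camera images.
- fixture: Fixed fixture: dark steel base 185 x 110 x 12 mm (x -110 to +75 mm) with two upright aluminium plates 8 mm thick, 90 mm wide, tops 100 mm above the bench: bracket plate at x -12 to -4 mm, rear plate at x +56 to +64 mm. Origin: on the bench top, under the middle of the washer next to the bracket plate. x runs along the bolt (away from the robot at yaw 0), y to the left, z up.
- gap_top (a point): Middle of the 60 mm gap between the two plates, at the height of their tops (fixture x +26 mm, z 100 mm). The gap is open at the top and both sides. In it, from the bracket plate backwards: a washer 30 mm in diameter, 8 mm thick (x -4 to +4 mm), then the hex head (x +4 to +18 mm). Bolt axis along x at y = 0, 70 mm above the bench.
- runner (a point): Top of the fixed grey and black nut runner before the bracket plate (42 mm diameter, x -108 to -45 mm, top 91 mm above the bench); its 34 mm socket sits on the nut and drags the bolt.
- hex_head: Plain steel hex bolt head in the gap, hidden from the front by the bracket plate: 24 mm across flats, 27.7 mm across corners, 14 mm thick. Origin: its centre, at fixture x +11 mm, y 0, 70 mm above the bench. x runs along the bolt like the fixture's x; it turns with the bolt; its y axis is normal to one pair of flats.
- bolt (a joint): Bolt angle, rad, right-handed about the fixture's +x. At 0 one pair of flats is upright, facing the fixture's +y and -y; flats repeat every pi/3. Starts at -0.45 to 0.2; left free it creeps up at about 0.02 rad/s (0.15 N m drive, heavily damped). Held means under 0.005 rad/s. A grip of 25 to 40 N across the flats stops it.
- brush: Loose flux brush, brown handle, 141 mm long, 10 mm wide, 9 mm thick, 14 to 30 g; at the start it bridges the tops of both plates, about along the fixture's x, bristles away from the robot. Origin: middle of its length, on its underside. y runs along it to the handle end; the straight handle spans y -36 to +70 mm, bristles y -70 to -52 mm. z up.
- bare_bench (a point): A point on the bench top, right of the fixture, with bare bench round it: 80 mm to either side along the world y and 45 mm along x. Room for the brush laid along y; any other bare bench will do as well. A fixed vice 47 mm high begins 60 mm beyond it, a blue drawer cabinet stands farther to the right.
- parts_cup: Loose aluminium parts cup, 57 mm across, 24 mm high, on the bench; bystander, leave it. Origin: centre of its underside.
- loupe: Loose black loupe, 36 mm across and high, standing on the bench; bystander, leave it. Origin: centre of its underside.
- tape_roll: Loose orange tape roll, 97 mm across, 15 mm high, lying on the bench; bystander, leave it. Origin: centre of its underside.

How it is judged:
On the way, in this order (a step that is already met when the one before it is completed fails the run):
1. the brush lies flat on the bench, off the fixture and let go (height (world z) of brush below 0.008 m and angle between brush's own y axis and vertical between 1.45 and 1.69 rad and linear speed of brush below 0.02 m/s and contact force between each of the arm, the fingers, fixture and brush below 0.05 N), for 0.2 s.
2. the bolt head is gripped and kept from turning for three seconds (contact force between the fingers and hex_head above 5 N and distance between the grasp point and hex_head below 0.022 m and velocity of joint bolt between -0.005 and 0.005 rad/s), for 3 s.
At the end, for the whole second after the job is handed in: The robot still grips the hex head: the head's centre within 22 mm of the middle between the finger pads, more than 5 N of contact, the bolt turning at less than 0.005 rad/s either way. The brush lies still and level on the bench top (underside below 8 mm), touched by neither robot nor fixture (all of step 1 and all of step 2); the arm keeps its last pose, push and grip.
It fails at once if the brush is dropped (let go and falling faster than 1 m/s) (linear speed of brush above 1 m/s and contact force between the fingers and brush below 0.01 N).
It fails at once if the parts cup is moved more than 20 mm (distance of parts_cup from where it was at the start of the episode above 0.02 m).
It fails at once if the loupe is moved more than 20 mm (distance of loupe from where it was at the start of the episode above 0.02 m).
It fails at once if the tape roll is moved more than 20 mm (distance of tape_roll from where it was at the start of the episode above 0.02 m).
It also fails if it takes over 58 s, if anything falls off the work surface, if the arm or the gripper's body presses on something with over 40 N, if the wrist force passes 120 N, or if a joint passes its speed limit or range.

## Working session

There is one attempt and no reset: what is moved stays moved. The work goes in short steps, Python scripts to look and compute and a shell command to move; the robot and the scene stay as the last step left them, time stands still between calls to the robot, and variables do not carry over. Pictures are saved under pics/ and viewed, about 8 in all and at most 12, crops included, and the job is handed in when it is done.

```bash
mkdir -p pics; cat > h.py <<'E'
import numpy as np, cv2
from plant import ctrl
def K(p):
    f=p["image"].shape[0]/2/np.tan(np.radians(p["vertical_fov"])/2)
    return np.array([[f,0,p["cx"]],[0,f,p["cy"]],[0,0,1]])
F=np.diag([1,-1,-1,1.])
def proj(p,X):
    T=np.linalg.inv(np.array(p["world_from_camera"])@F)
    r,_=cv2.Rodrigues(T[:3,:3]); return cv2.projectPoints(np.array(X,float).reshape(-1,1,3),r,T[:3,3],K(p),np.array(p["D"],float))[0][:,0]
def onplane(p,uv,z):
    T=np.array(p["world_from_camera"])@F
    n=cv2.undistortPoints(np.array(uv,float).reshape(-1,1,2),K(p),np.array(p["D"],float))[:,0]
    d=np.c_[n,np.ones(len(n))]@T[:3,:3].T; o=T[:3,3]
    return o+d*((z-o[2])/d[:,2])[:,None]
E
python3 - <<'E'
from h import *
for n in("side","top"):
    p=ctrl.read_camera(n); cv2.imwrite(f"pics/{n}0.png",p["image"])
    print(n,p["vertical_fov"],p["D"],np.round(p["world_from_camera"],3).tolist())
    for t in("fixture","brush","hex_head","runner","parts_cup","loupe","tape_roll"):
        o=ctrl.outline_of(p,t)
        for q in o[:2]: print(t,round(q["p"],2),np.round(q["extent"],1), q["pixels"].sum())
        if o and n=="top" and t=="brush":
            c=np.argwhere(o[0]["pixels"])[:,::-1].astype(float)
            m=onplane(p,c,.109)[:,:2]; mu=m.mean(0);w,v=np.linalg.eigh(np.cov((m-mu).T)); d=v[:,1]; s=(m-mu)@d
            print("brush",mu,d,s.min(),s.max())
print(ctrl.read_state())
E
```

```text
side 52.297774074510485 [-0.12399966  0.          0.          0.          0.        ] [[-0.666, -0.355, 0.656, 1.096], [0.746, -0.331, 0.578, 0.744], [0.012, 0.874, 0.485, 0.565], [0.0, 0.0, 0.0, 1.0]]
fixture 0.77 [254.7 212.9  78.9  65.9] 3057
fixture 0.43 [251.8 196.9  24.8  20.4] 156
brush 0.71 [241.6 195.6  35.8  24.9] 145
runner 0.9 [251.6 212.6  79.5  69.9] 3122
parts_cup 0.53 [201.9 158.9  13.4  13.1] 147
loupe 0.68 [331.4 251.6  18.1  20.8] 284
tape_roll 0.67 [339.3 288.5  46.4  35.7] 700
top 48.830691816823766 [-0.07739942  0.          0.          0.          0.        ] [[0.011, 0.984, -0.18, 0.227], [-1.0, 0.01, -0.007, 0.157], [-0.005, 0.18, 0.984, 1.362], [0.0, 0.0, 0.0, 1.0]]
fixture 0.93 [247.7 192.7  39.7  64.3] 1899
brush 0.32 [248.7 188.3   9.2  16.2] 137
brush [0.46527397 0.19633178] [-0.99986818 -0.01623621] -0.040986480557985296 0.020732754513502136
hex_head 0.47 [247.9 187.6   9.8  14.5] 115
runner 0.85 [246.1 191.8  38.5  60.9] 1947
parts_cup 0.73 [357.2 232.2  13.3  19.5] 200
loupe 0.65 [175.7 193.7  14.5  12.7] 108
tape_roll 0.53 [158.7 169.8  32.8  30.9] 335
{'time': 0.8, 'joint_positions': array([-1.26412857e+00,  8.71714574e-02,  1.37064531e+00, -1.42251941e-05,
        1.68358632e+00, -1.03095186e-01]), 'qd': array([ 3.33859804e-04,  5.51398617e-05,  3.45371502e-04,  1.06216279e-03,
       -8.19817154e-04,  7.68047721e-04]), 'joint_efforts': array([ 3.78265549e-04, -3.51670718e+01, -3.13440084e+01, -1.19369174e-04,
        1.31207385e-04, -7.06136035e-06]), 'tcp_pos': array([ 0.21912099, -0.50450729,  0.23138428]), 'tool_rot': array([ 6.53432783e-05,  8.36178935e-01, -5.48456725e-01,  6.90203736e-05]), 'contact_force': array([0.14302126, 0.21420164, 1.20690332]), 'torque': array([ 0.05220068, -0.06488046,  0.0473917 ]), 'opening': 0.08554050884889942}
```

View pics/side0.png

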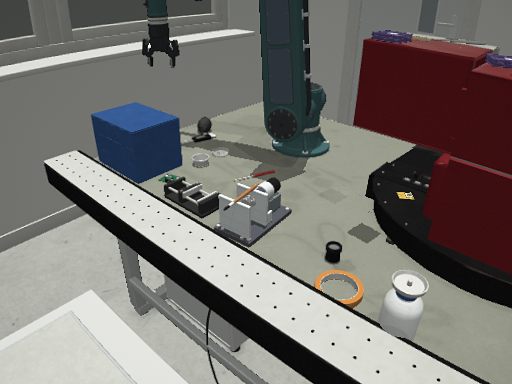

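View pics/top0.png

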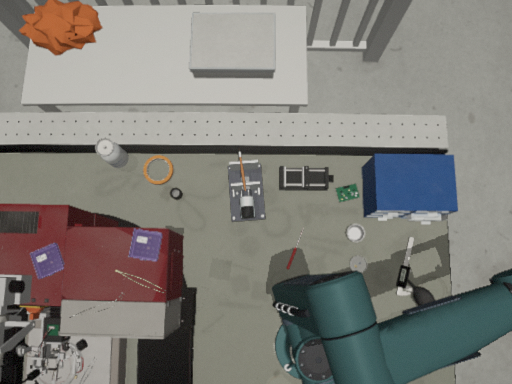

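The side view shows the fixture near (255,212) with the brush running from about (228,208) to (262,182). In the top view the fixture is near (247,192), and the vice at (305,178) is to its right. I'll enlarge both crops.

```bash
python3 - <<'E'
import cv2,numpy as np
a=cv2.imread("pics/top0.png")[145:230,215:285];b=cv2.imread("pics/side0.png")[170:245,205:300]
A=cv2.resize(a,None,fx=6,fy=6,interpolation=2)[:510,:];B=cv2.resize(b,None,fx=4,fy=4,interpolation=2)
o=np.zeros((510,800,3),np.uint8);o[:510,:420]=A;o[:300,420:800]=B;cv2.imwrite("pics/c0.png",o)
E
```

```text
(no output)
```

View pics/c0.png

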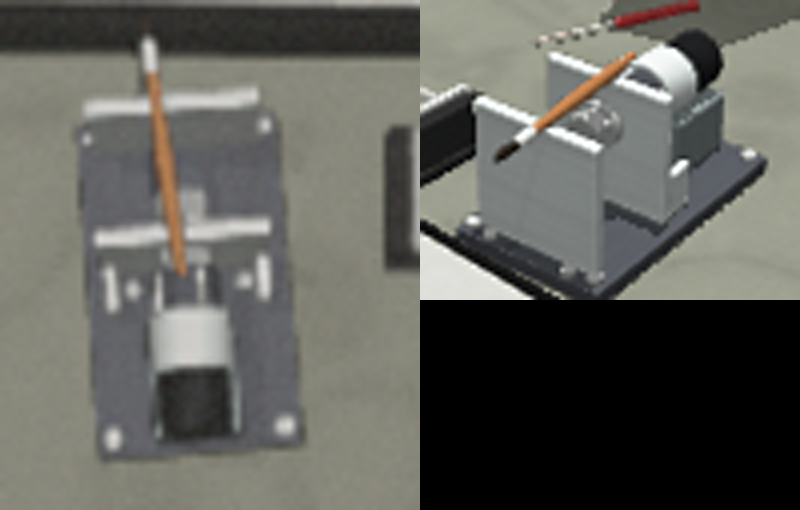

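```bash
cat > fit.py <<'E'
from h import *
from scipy.optimize import least_squares
pt=ctrl.read_camera("top");ps=ctrl.read_camera("side")
tu=lambda a:np.array(a)/6+[215-.42,145-.42]
su=lambda a:(np.array(a)-[420,0])/4+[205-.375,170-.375]
T=[((-110,55,12),(97,460)),((-110,-55,12),(302,442)),((75,-55,12),(275,112)),((75,55,12),(80,132)),((-8,45,100),(96,240)),((-8,-45,100),(271,227)),((60,45,100),(85,107)),((60,-45,100),(258,95))]
S=[((64,-45,100),(475,102)),((64,45,100),(602,152)),((-4,-45,100),(550,57)),((-4,45,100),(670,100)),((75,55,12),(600,292)),((-110,55,12),(768,158))]
def W(q,X):
    c,s=np.cos(q[2]),np.sin(q[2]);X=np.array(X)/1e3
    return np.c_[c*X[:,0]-s*X[:,1]+q[0],s*X[:,0]+c*X[:,1]+q[1],X[:,2]]
mt=tu([b for a,b in T]);ms=su([b for a,b in S])
ft=lambda q:proj(pt,W(q,[a for a,b in T]))-mt
fs=lambda q:proj(ps,W(q,[a for a,b in S]))-ms
for nm,fn in(("both",lambda q:np.r_[ft(q).ravel(),fs(q).ravel()]),("top",lambda q:ft(q).ravel()),("side",lambda q:fs(q).ravel())):
    r=least_squares(fn,[.45,.19,0],loss="soft_l1"); print(nm,r.x.round(4))
    if nm=="both": print(ft(r.x).round(1).tolist(),fs(r.x).round(1).tolist()); q=r.x
bt=tu([(183,272),(148,38)]);bs=su([(633,55),(497,160)])
print("brush top",onplane(pt,bt,.1045),"side",onplane(ps,bs,.1045))
print("gap",W(q,[(26,0,100),(11,0,70)]))
E
python3 fit.py
```

```text
both [0.4953 0.2033 0.0944]
[[0.2, 0.4], [0.1, 0.6], [-0.2, -0.1], [-1.1, -0.7], [-0.7, 0.3], [-0.4, 0.1], [-0.4, 0.9], [-0.1, 0.5]] [[-0.2, -0.4], [-1.1, -0.2], [-0.7, -0.3], [-0.5, 0.3], [-0.2, 0.7], [0.2, -0.5]]
top [0.4962 0.2023 0.0871]
side [0.4948 0.2041 0.0991]
brush top [[0.46714799 0.20062213 0.1045    ]
 [0.58939404 0.22057385 0.1045    ]] side [[0.46509536 0.20132399 0.1045    ]
 [0.60371427 0.22484004 0.1045    ]]
gap [[0.52114902 0.20571747 0.1       ]
 [0.50621578 0.20430386 0.07      ]]
```

Both cameras agree on the fixture: (0.495, 0.203), yaw about 0.094. The brush lies at yaw about 0.169 with its middle near (0.535, 0.213). I'm approaching now, turning by -0.241 to put the jaws across the brush.

```bash
python3 -m pendant '[[0.024,0.055,0,0],[0.048,0.11,0,0],[0.072,0.165,0,-0.05],[0.096,0.22,0,-0.1],[0.12,0.275,0,-0.15],[0.144,0.33,0,-0.2],[0.168,0.385,0,-0.24],[0.192,0.44,0,-0.24]]' 0.3 && python3 -m pendant '[[0.024,0.055,0,0],[0.048,0.11,0,0],[0.072,0.165,0,0],[0.096,0.22,0,0],[0.119,0.2765,0,0],[0.119,0.2765,-0.04,0],[0.119,0.2765,-0.04,0]]'
python3 - <<'E'
from h import *
s=ctrl.read_state();print(s["time"],s["tcp_pos"],s["tool_rot"],s["joint_positions"],s["opening"])
ps=ctrl.read_camera("side");pt=ctrl.read_camera("top")
a=cv2.resize(ps["image"][165:245,205:300],None,fx=5,fy=5,interpolation=2);b=cv2.resize(pt["image"][145:225,215:275],None,fx=5,fy=5,interpolation=2)
cv2.imwrite("pics/c1.png",np.hstack([a,b]))
print(proj(ps,[s["tcp_pos"]]),proj(pt,[s["tcp_pos"]]))
E
```

```text
time: 1.9
tcp_pos: [0.4116, -0.0626, 0.2318]
tool_rot: [-0.0, 0.764, -0.645, 0.001]
contact_force: [0.5, -0.9, -0.3]
opening: 0.0297
time: 2.78
tcp_pos: [0.5279, 0.2121, 0.187]
tool_rot: [0.004, 0.765, -0.644, -0.002]
contact_force: [-0.2, 0.1, -0.1]
opening: 0.0299
2.775 [0.52790016 0.21206069 0.18702283] [ 0.00388212  0.76493078 -0.64409616 -0.00244165] [ 2.82463636e-01  1.48278364e-01  1.39092836e+00 -2.48273632e-04
  1.61155485e+00  1.68215461e+00] 0.029893448073852826
[[243.42601628 162.37238548]] [[240.5236278 163.6275805]]
```

View pics/c1.png

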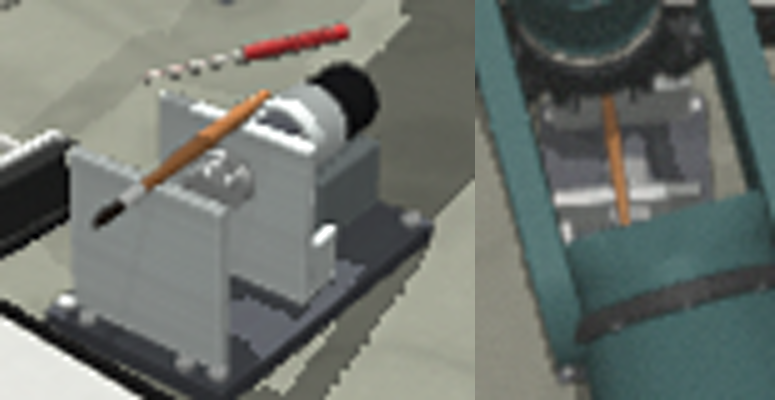

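The side crop shows the brush still bridging the plates, with its handle end at (265,95) and its bristle tip at (97,220). The hand is above it, centred. I'll descend and grip.

```bash
python3 -m pendant '[[0,0,-0.04,0],[0,0,-0.07,0],[0,0,-0.088,0],[0,0,-0.09,0],[0,0,-0.09,0],[0,0,-0.09,0]]' 0 && python3 -m pendant '[[0,0,0,0],[0,0,0,0],[0,0,0,0],[0,0,0,0],[0,0,0,0]]' 1 
python3 - <<'E'
from h import *
ps=ctrl.read_camera("side")
cv2.imwrite("pics/c2.png",cv2.resize(ps["image"][135:245,195:295],None,fx=5,fy=5,interpolation=2))
E
```

```text
time: 3.62
tcp_pos: [0.5312, 0.2123, 0.1032]
tool_rot: [-0.001, 0.764, -0.645, 0.001]
contact_force: [0.2, 0.3, -0.4]
opening: 0.0428
time: 4.25
tcp_pos: [0.5305, 0.2122, 0.1021]
tool_rot: [-0.001, 0.765, -0.645, 0.0]
contact_force: [-0.6, 0.2, 5.3]
opening: 0.0072
```

View pics/c2.png

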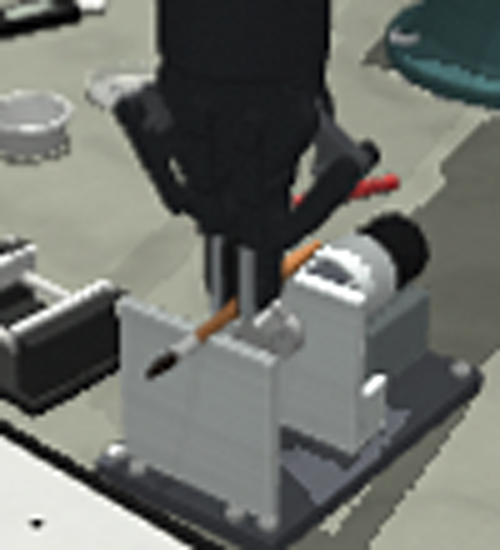

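The fingers straddle the brush at (235,300), but the opening of 7 mm is less than its 10 mm width. I'll lift a little and check.

```bash
python3 -m pendant '[[0,0,0.005,0],[0,0,0.015,0],[0,0,0.03,0],[0,0,0.03,0]]' 
python3 - <<'E'
from h import *
ps=ctrl.read_camera("side")
cv2.imwrite("pics/c3.png",cv2.resize(ps["image"][125:225,195:295],None,fx=5,fy=5,interpolation=2))
for n in("side","top"):
    p=ctrl.read_camera(n);print([(q["p"],q["extent"]) for q in ctrl.outline_of(p,"brush")])
E
```

```text
time: 4.8
tcp_pos: [0.5314, 0.2124, 0.1337]
tool_rot: [-0.002, 0.765, -0.645, 0.001]
contact_force: [0.9, 0.8, -0.0]
opening: 0.0067
[(0.51, [241.2, 182.6, 31.9, 29.1])]
[(0.26, [355.9, 231.8, 12.2, 17.8])]
```

View pics/c3.png

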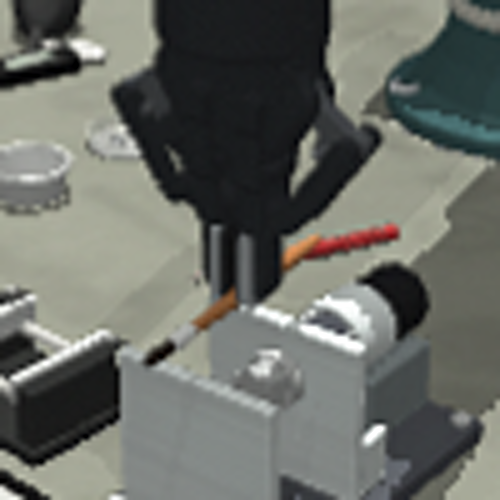

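The brush is held, roughly level and clear of the plates: handle end at (320,238), bristles at (150,355). Next I'll carry it to the bare bench on the left and descend.

```bash
python3 - <<'E'
from h import *
p=ctrl.read_camera("top");print([(onplane(p,[q["extent"][:2]],.036),q["p"],q["extent"]) for q in ctrl.outline_of(p,"loupe")])
p=ctrl.read_camera("side");print([(onplane(p,[q["extent"][:2]],.018),q["p"]) for q in ctrl.outline_of(p,"loupe")])
E
python3 -m pendant '[[-0.01,0.02,0.01,0],[-0.03,0.06,0.01,0],[-0.055,0.095,0.01,0],[-0.07,0.113,0.005,0],[-0.07,0.113,-0.03,0],[-0.07,0.113,-0.07,0],[-0.07,0.113,-0.1,0],[-0.07,0.113,-0.115,0]]' && python3 -m pendant '[[0,0,-0.005,0],[0,0,-0.005,0]]'
python3 - <<'E'
from h import *
ps=ctrl.read_camera("side");s=ctrl.read_state();print(s["tcp_pos"],proj(ps,[s["tcp_pos"]]))
cv2.imwrite("pics/c4.png",cv2.resize(ps["image"][175:275,240:340],None,fx=5,fy=5,interpolation=2))
E
```

```text
[(array([[0.47081162, 0.43416623, 0.036     ]]), 0.64, [172.9, 192.1, 15.7, 11.1])]
[(array([[0.46430296, 0.42638431, 0.018     ]]), 0.79)]
time: 6.25
tcp_pos: [0.4589, 0.3244, 0.0141]
tool_rot: [0.002, 0.765, -0.645, -0.001]
contact_force: [0.3, -0.5, 0.2]
opening: 0.0067
time: 6.5
tcp_pos: [0.4608, 0.3253, 0.0122]
tool_rot: [-0.001, 0.764, -0.645, 0.0]
contact_force: [-0.2, -0.4, 0.6]
opening: 0.0069
[0.46111446 0.32555334 0.01271723] [[297.60981003 233.8237152 ]]
```

View pics/c4.png

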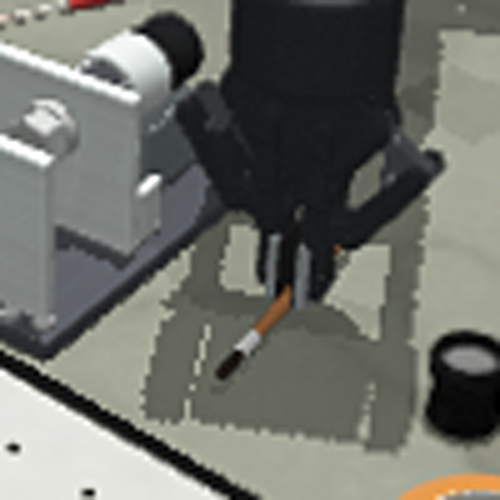

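The brush is just above the bench, with its bristles at (222,370) and the loupe well clear at (465,385). I'll lower the last centimetre.

```bash
python3 -m pendant '[[0,0,-0.004,0],[0,0,-0.008,0],[0,0,-0.009,0],[0,0,-0.009,0],[0,0,-0.009,0]]'
```

```text
time: 7.18
tcp_pos: [0.4602, 0.325, 0.0024]
tool_rot: [-0.0, 0.765, -0.645, 0.0]
contact_force: [0.4, -0.6, -0.4]
opening: 0.007
```

```bash
python3 -m pendant '[[0,0,-0.001,0],[0,0,-0.001,0],[0,0,-0.001,0]]' 0.3 && python3 -m pendant '[[0,0,0.02,0],[0,0,0.06,0],[0,0,0.11,0],[0,0,0.15,0],[0,-0.01,0.16,0],[0,-0.01,0.16,0]]' 0
python3 - <<'E'
from h import *
ps=ctrl.read_camera("side")
cv2.imwrite("pics/c5.png",cv2.resize(ps["image"][175:275,220:320],None,fx=5,fy=5,interpolation=2))
pp=ctrl.outline_of(ps,"brush");print([(q["p"],q["extent"]) for q in pp])
hh=ctrl.outline_of(ps,"hex_head");print([(q["p"],q["extent"]) for q in hh])
E
```

```text
time: 7.55
tcp_pos: [0.4602, 0.325, 0.0014]
tool_rot: [0.0, 0.765, -0.645, 0.0]
contact_force: [0.4, 0.3, -0.3]
opening: 0.03
time: 8.3
tcp_pos: [0.4603, 0.3144, 0.1614]
tool_rot: [-0.0, 0.764, -0.645, 0.0]
contact_force: [-0.7, -0.6, -0.6]
opening: 0.0427
[]
[(0.62, [253.8, 196.3, 24.0, 19.6])]
```

View pics/c5.png

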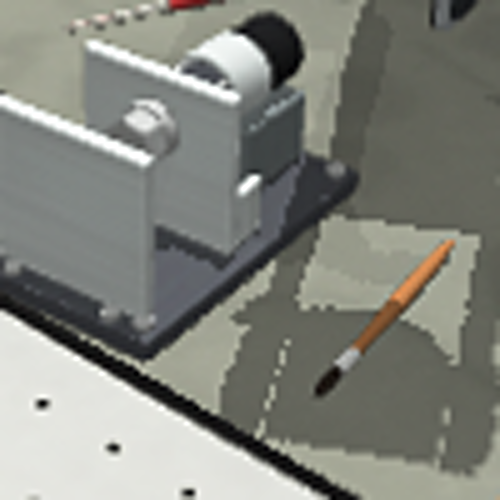

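The brush lies on the bench with its handle end at (450,243) and its bristles at (320,388). Next I'll estimate the bolt angle by overlaying hex models on the head.

```bash
python3 - <<'E'
from h import *
q=np.array([0.4953,0.2033,0.0944])
im=[];
for i in range(4): ps=ctrl.read_camera("side"); im.append(ps["image"].astype(float))
I=np.mean(im,0).astype(np.uint8)
u0,v0,S=236,184,11
big=cv2.resize(I[v0:v0+24,u0:u0+24],None,fx=S,fy=S,interpolation=2)
def W(X):
    c,s=np.cos(q[2]),np.sin(q[2]);X=np.array(X)/1e3
    return np.c_[c*X[:,0]-s*X[:,1]+q[0],s*X[:,0]+c*X[:,1]+q[1],X[:,2]]
P=[big]
for phi in(-.4,-.2,0,.2,.4):
    b=big.copy()
    a=phi+np.pi/2+np.arange(6)*np.pi/3; R=13.85
    for x0 in(4,18):
        uv=(proj(ps,W(np.c_[np.full(6,x0),R*np.cos(a),70+R*np.sin(a)]))-[u0-.5,v0-.5])*S
        cv2.polylines(b,[uv.round().astype(int)],True,(0,0,255) if x0==18 else(0,255,0),1)
        if x0==4: u4=uv
    for k in range(6): cv2.line(b,tuple(u4[k].round().astype(int).tolist()),tuple(uv[k].round().astype(int).tolist()),(255,255,0),1)
    cv2.putText(b,str(phi),(5,258),0,.5,(0,0,255),1);P.append(b)
o=np.vstack([np.hstack(P[:3]),np.hstack(P[3:])]);cv2.imwrite("pics/hx.png",o);print(o.shape,ctrl.read_state()["time"])
E
```

```text
(528, 792, 3) 8.65
```

View pics/hx.png

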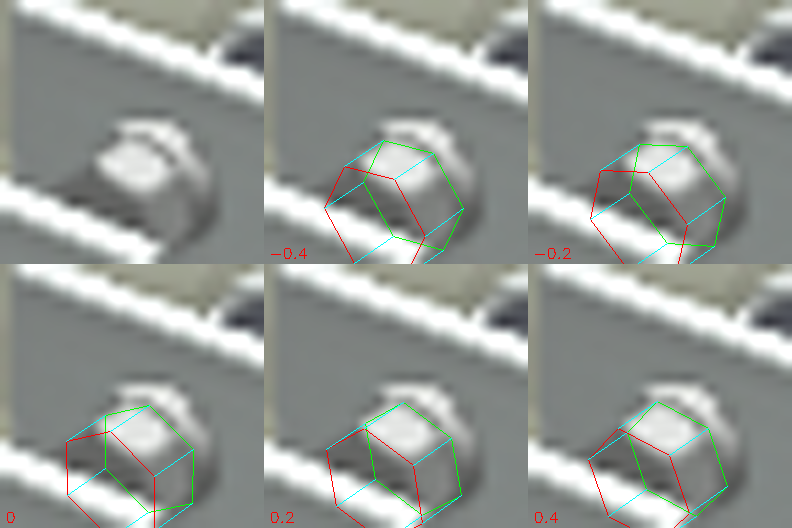

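The bright facet's front edge runs from (95,165) to (145,192). That slope matches phi ≈ 0.36, close to the worst angle for gripping. The next flats come upright at pi/3, around t ≈ 40 s, so I'll wait and measure again.

```bash
Z='[[0,0,0,0],[0,0,0,0],[0,0,0,0],[0,0,0,0],[0,0,0,0],[0,0,0,0],[0,0,0,0],[0,0,0,0]]'
python3 - <<'E'
from h import *
np.save("i0.npy",np.mean([ctrl.read_camera("side")["image"].astype(float) for _ in range(3)],0))
E
for i in 1 2 3 4 5 6 7 8 9 10 11 12 13 14 15 16; do python3 -m pendant '[[0,0,0,0],[0,0,0,0],[0,0,0,0],[0,0,0,0],[0,0,0,0],[0,0,0,0],[0,0,0,0],[0,0,0,0]]' >/dev/null; done
python3 - <<'E'
from h import *
q=np.array([0.4953,0.2033,0.0944])
im=[]
for i in range(3): ps=ctrl.read_camera("side"); im.append(ps["image"].astype(float))
I=np.mean(im,0); np.save("i1.npy",I); I=I.astype(np.uint8)
u0,v0,S=236,184,11
B=lambda I:cv2.resize(I[v0:v0+24,u0:u0+24],None,fx=S,fy=S,interpolation=2)
big=B(I)
def W(X):
    c,s=np.cos(q[2]),np.sin(q[2]);X=np.array(X)/1e3
    return np.c_[c*X[:,0]-s*X[:,1]+q[0],s*X[:,0]+c*X[:,1]+q[1],X[:,2]]
P=[B(np.load("i0.npy").astype(np.uint8)),big]
for phi in(-.5,-.35,-.2,-.05):
    b=big.copy()
    a=phi+np.pi/2+np.arange(6)*np.pi/3; R=13.85; L=[]
    for x0 in(4,18):
        uv=((proj(ps,W(np.c_[np.full(6,x0),R*np.cos(a),70+R*np.sin(a)]))-[u0-.5,v0-.5])*S+[9,-8]).round().astype(int);L.append(uv)
        cv2.polylines(b,[uv],True,(0,0,255) if x0==18 else(0,255,0),1)
    for k in range(6): cv2.line(b,tuple(L[0][k].tolist()),tuple(L[1][k].tolist()),(255,255,0),1)
    cv2.putText(b,str(phi),(5,258),0,.5,(0,0,255),1);P.append(b)
o=np.vstack([np.hstack(P[:3]),np.hstack(P[3:])]);cv2.imwrite("pics/hx1.png",o);print(ctrl.read_state()["time"])
E
```

```text
24.95
```

View pics/hx1.png

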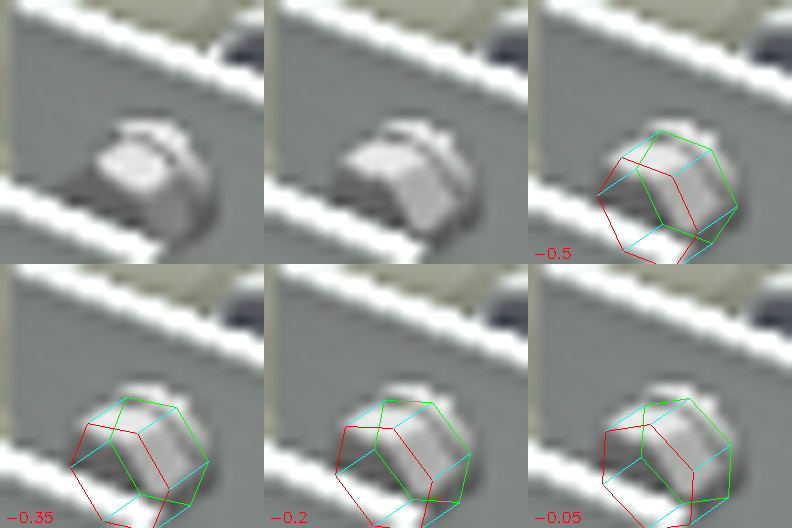

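The front panel at t=25 shows facet edges that give phi ≈ -0.35 (mod pi/3). That agrees with 0.36 at t=8.6 plus creep, so the flats should be upright near t ≈ 42. I'll wait about 11 s, then move in above the gap.

```bash
for i in 1 2 3 4 5 6 7 8 9 10 11; do python3 -m pendant '[[0,0,0,0],[0,0,0,0],[0,0,0,0],[0,0,0,0],[0,0,0,0],[0,0,0,0],[0,0,0,0],[0,0,0,0]]' >/dev/null; done
python3 -m pendant '[[0,0,0.03,0],[0.02,-0.05,0.03,-0.03],[0.05,-0.1,0.03,-0.0745],[0.053,-0.11,0.02,-0.0745],[0.053,-0.11,0.0,-0.0745],[0.053,-0.11,0.0,-0.0745],[0.053,-0.11,0.0,-0.0745]]' -0.3
python3 - <<'E'
from h import *
ps=ctrl.read_camera("side");s=ctrl.read_state();print(s["tcp_pos"],proj(ps,[s["tcp_pos"]]))
a=cv2.resize(ps["image"][150:220,215:285],None,fx=5,fy=5,interpolation=2);b=cv2.resize(ps["image"][184:208,236:260],None,fx=14,fy=14,interpolation=2)
o=np.zeros((350,690,3),np.uint8);o[:,:350]=a;o[:336,352:688]=b;cv2.imwrite("pics/c6.png",o)
E
```

```text
time: 36.83
tcp_pos: [0.513, 0.2056, 0.1617]
tool_rot: [-0.0, 0.74, -0.672, -0.0]
contact_force: [-0.4, 0.4, 0.4]
opening: 0.0558
[0.51325015 0.20574035 0.16217429] [[245.80581796 169.32685907]]
```

View pics/c6.png

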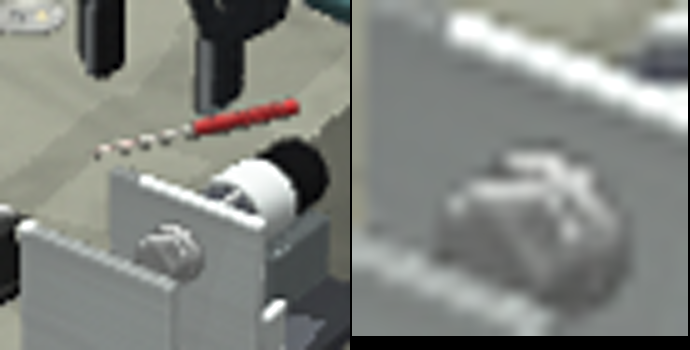

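The jaws straddle the head in line with the bolt: fingers at (100,75) and (218,105), head at (165,255), with facet edges suggesting phi is slightly below aligned. I'll descend into the gap and close.

```bash
python3 -m pendant '[[0,0,-0.04,0],[0,0,-0.075,0],[0,0,-0.1,0],[0,0,-0.11,0],[0,0,-0.11,0],[0,0,-0.11,0],[0,0,-0.11,0],[0,0,-0.11,0]]' && python3 -m pendant '[[0,0,0,0],[0,0,0,0],[0,0,0,0],[0,0,0,0],[0,0,0,0],[0,0,0,0],[0,0,0,0],[0,0,0,0]]' && python3 -m pendant '[[0,0,0,0],[0,0,0,0],[0,0,0,0],[0,0,0,0],[0,0,0,0]]' 1 && python3 -m pendant '[[0,0,0,0],[0,0,0,0],[0,0,0,0],[0,0,0,0],[0,0,0,0],[0,0,0,0],[0,0,0,0],[0,0,0,0]]'
```

```text
time: 37.88
tcp_pos: [0.5136, 0.2052, 0.0522]
tool_rot: [-0.001, 0.74, -0.673, 0.0]
contact_force: [0.3, 0.2, 0.1]
opening: 0.0555
time: 38.88
tcp_pos: [0.5131, 0.205, 0.0514]
tool_rot: [0.0, 0.74, -0.673, 0.0]
contact_force: [-0.1, 0.5, -0.0]
opening: 0.0556
time: 39.5
tcp_pos: [0.5133, 0.2032, 0.0518]
tool_rot: [0.001, 0.74, -0.673, 0.001]
contact_force: [-0.6, -6.7, 3.5]
opening: 0.0231
time: 40.5
tcp_pos: [0.5133, 0.2032, 0.0518]
tool_rot: [0.001, 0.74, -0.673, 0.001]
contact_force: [-0.8, -6.8, 3.0]
opening: 0.0231
```

The opening settled at 23.1 mm and stays constant, so the pads lie on the flats. I'll hold for more than three seconds and check the scene.

```bash
for i in 1 2 3 4; do python3 -m pendant '[[0,0,0,0],[0,0,0,0],[0,0,0,0],[0,0,0,0],[0,0,0,0],[0,0,0,0],[0,0,0,0],[0,0,0,0]]' |tail -2; done
python3 - <<'E'
from h import *
ps=ctrl.read_camera("side");s=ctrl.read_state();print(s["time"],s["opening"],s["tcp_pos"],s["torque"])
cv2.imwrite("pics/c7.png",cv2.resize(ps["image"][150:310,190:370],None,fx=4,fy=3.7,interpolation=2))
for t in("parts_cup","loupe","tape_roll"): print(t,[(q["p"],q["extent"]) for q in ctrl.outline_of(ps,t)[:1]])
E
```

```text
contact_force: [-0.7, -5.7, 4.0]
opening: 0.0232
contact_force: [-0.7, -6.3, 3.0]
opening: 0.0232
contact_force: [-0.8, -6.3, 3.6]
opening: 0.0231
contact_force: [-0.8, -6.0, 3.6]
opening: 0.0227
44.55 0.023302077118460038 [0.51333741 0.20323124 0.05178614] [-0.80059631  0.20002023  0.02600086]
parts_cup [(0.66, [201.4, 160.7, 13.7, 14.6])]
loupe [(0.71, [333.9, 250.9, 21.0, 23.7])]
tape_roll [(0.79, [338.6, 287.8, 45.4, 35.5])]
```

View pics/c7.png

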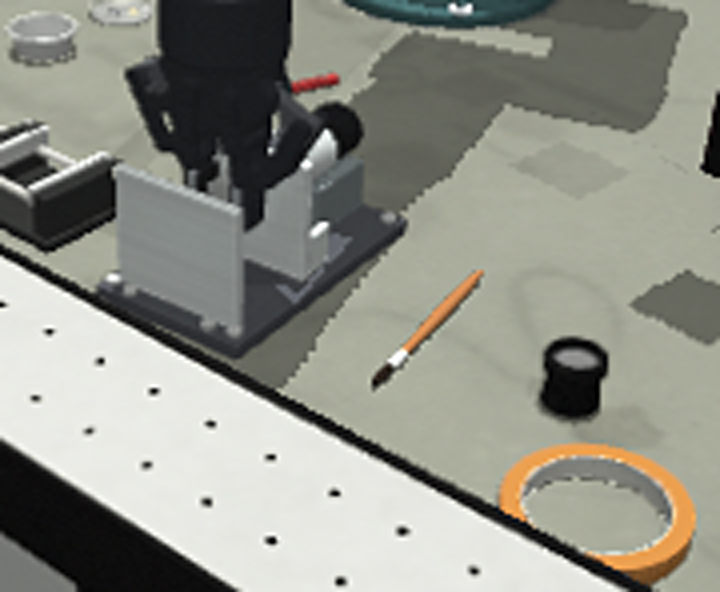

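The hand holds the head down in the gap at (225,190). The brush lies flat on the bench from (480,272) to (378,382), and the cup, loupe and tape roll haven't moved. I'll hand the job in.

```bash
python3 -c "
from plant import ctrl
print(ctrl.finish_job())"
```

```text
the job is handed in; nothing more can be done
None
```

I laid the brush flat on the bare bench left of the fixture, then gripped the bolt head across its flats. I handed the job in at about 44.6 s with the grip still on. The hand-in reports no verdict.

- **Timing:** the flats were badly placed when I first looked (bolt angle about 0.36 rad). I let the bolt creep until a pair of flats came upright near pi/3, and closed the jaws at about 39 s.
- **Hold:** the opening stayed at 22.7–23.3 mm for about 5 s and the tool position did not change. It reads about 1 mm under the nominal 24 mm. I could not read the bolt's speed directly, so I take it as held from that steadiness.
- **Sideways push:** about 6 N remains on the hand because the head sits about 2 mm to the right of my estimate. I left it as it was, so as not to disturb the hold.
- **Brush:** it read 7 mm in the jaws against its 10 mm width, but it held and was set down without a drop. In the last picture it lies flat and clear of both robot and fixture.
- **Bystanders:** the parts cup, loupe and tape roll were found within about 3 pixels of where they started. I took this as unmoved, since the arm did not come near them.

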